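# Unlock the sample case in the fume hood and show its shackle

### The job

Unlock the sample case: turn the dial, click by click, until its red end points at the long green mark, then draw the steel shackle straight up out of the lock and finish holding it in the gripper, upright and still, at least 5 cm clear above the lock so that it can be seen. Do not force the shackle while the lock is shut, leave the dial on the green mark, and do not disturb the beaker, the amber jar or the vial rack.

Things in the scene. Friction and masses are not known exactly. Their poses are not given: they have to be found in the camera images.
- case: Blue case, white lid, 220 x 300 x 55 mm (x, y, z), fixed. On the lid a dark lock housing 90 x 150 mm (x, y), centred at y -5 mm, its metal top plate at z 110 mm; a brass hasp fork 3 mm thick lies on the plate round the shackle. Only dial and shackle are higher. Origin: centre of the underside. Here the dial axis is at x 0, y -32 mm, the shackle at x 0, y 32.5 mm, the green mark at +x of the dial.
- dial (a joint): Dial angle, rad, anticlockwise from above: the red end points at this angle from the case's +x. Green mark = 0, equally 6.283. Clicks every 30 deg (0.524 rad); over a click takes about 0.15 N m; let go, it settles into a click less than 0.2 rad away. Stops at -0.9 and 7.2; turn either way. The shackle is free only within 0.15 rad of the green mark; elsewhere a hidden disc blocks it.
- dial_grip (a point): On the dial axis, at the middle of its bar grip, z 155 mm in the case frame. The bar is an upright slab 48 mm long, 14 mm thick, 30 mm high (z 140 to 170 mm of the case), black with one red end, on a 22 mm stem over a round skirt 56 mm across. The point's x axis runs along the bar to its red end; z up.
- shackle: Loose U-shaped steel shackle, legs down, about 0.12 kg: round bar 9 mm thick, legs 36 mm apart, 79.5 mm high; the leg near the dial has a lug at its foot. Origin: midway between the feet, at their lower ends; x across the U, y from the leg near the dial to the other, z up. At the start the feet are 50 mm below the top plate, the crown 30 mm above it; 1 to 2 mm of play.
- shackle_grip (a point): Middle of the shackle's straight crown bar, on the bar's centre line, 75 mm above the shackle's origin. The crown bar runs along the shackle's y; it can be pinched across its 9 mm thickness, along the shackle's x.
- beaker: Bystander: glass beaker 68 mm across, 85 mm high, beside the case. Origin: centre of its underside.
- reagent: Bystander: amber jar 58 mm across, 110 mm high, beside the case. Origin: centre of its underside.
- vial_rack: Bystander: white rack of capped vials 60 x 140 mm, 62 mm high, beyond the case. Origin: centre of its underside.

How it is judged:
On the way, in this order (a step that is already met when the one before it is completed fails the run):
1. the dial stands at the green mark while the shackle is still in the lock ((value of joint dial between -0.2 and 0.2 rad or value of joint dial between 6.083 and 6.483 rad) and z of shackle in the frame of case below 0.075 m), for 0.2 s.
2. the shackle's feet are drawn clear of the lock's top (z of shackle in the frame of case above 0.118 m), for 0.1 s.
At the end, for the whole second after the job is handed in: The gripper holds the shackle (more than 1 N on it), still (under 30 mm/s) and within 0.4 rad of upright, its feet at least 45 mm above the lock's top plate and not touching the case; the dial stands within 0.2 rad of the green mark (z of shackle in the frame of case above 0.155 m and contact force between the fingers and shackle above 1 N and contact force between shackle and case below 0.1 N and angle between shackle's own z axis and vertical below 0.4 rad and linear speed of shackle below 0.03 m/s and (value of joint dial between -0.2 and 0.2 rad or value of joint dial between 6.083 and 6.483 rad)); the arm keeps its last pose, push and grip.
It fails at once if the shackle is forced with more than 40 N against the case and its lock (contact force between shackle and case above 40 N).
It fails at once if the beaker is moved or tipped (distance of beaker from where it was at the start of the episode above 0.03 m or angle between beaker's own z axis and vertical above 0.4 rad).
It fails at once if the amber jar is moved or tipped (distance of reagent from where it was at the start of the episode above 0.03 m or angle between reagent's own z axis and vertical above 0.4 rad).
It fails at once if the vial rack is moved or tipped (distance of vial_rack from where it was at the start of the episode above 0.03 m or angle between vial_rack's own z axis and vertical above 0.4 rad).
It also fails if it takes over 64 s, if anything falls off the work surface, if the arm or the gripper's body presses on something with over 40 N, if the wrist force passes 120 N, or if a joint passes its speed limit or range.

### The arm

A 6-joint arm with a two-finger parallel gripper is mounted at the origin on the work surface. World frame = base frame: x ahead of the robot, y to its left, z up, the work surface at z = 0. Lengths are in m, angles in rad, forces in N, time in s.
With the tool pointing down it reaches from about 0.25 to 0.725 m from the base axis. Payload 4 kg.
Tool frame: the origin (TCP) lies midway between the tips of the shut fingers; the grasp point (between the pads) lies 19 mm behind it; z points along the fingers, y is the direction in which the jaws open and shut (so a half turn about z gives the same grasp; the last joint's range is limited). The gripper opens to 85 mm and grips with 20 to 120 N. Pads are 22 mm wide; open, the fingers measure 114 mm over their backs; the gripper's body (76 mm by 85 mm) begins 54 mm behind the grasp point. The pads swing forward as they close: fully open they stand 13 mm farther back than shut.
Start: joints at [1.202, 0.241, 0.005, 1.335, 0, 1.571], TCP at [0.18, 0.466, 0.231] pointing down, gripper open.
Joint ranges: [-2.72, 2.72], [-1.05, 1.87], [-1.09, 1.28], [-1.99, 2.15], [-1.42, 1.44], [-3.14, 3.14]. Speed limits (rad/s): [2.79, 2.79, 3.14, 3.14, 3.14, 3.14].

### API

Orientations are given as a unit quaternion [x, y, z, w].
In Python, from workcell import get_obs, camera, camera_model, job_done, masks_of gives the robot as it stands.
- The arm moves only by the tool jog_arm, never from a script. Its argument "deltas" is a list that holds one entry, the list of rows, each a list of 7 numbers: the shift along the tool's x, y, z in mm, then the turn, a rotation vector about the tool's x, y, z in degrees, then the finger opening in mm, from 0 to 85.4. A call has 1 to 5 rows; each row shifts and turns the pose as measured when the row begins, along the tool's axes as they then stand; what a row does not reach is not made up. A row lasts 1/10 s, in which the tool goes at most 50 mm and 8.59 degrees, less where a joint would pass 70% of its speed; a pose out of reach is approached as far as the arm can. A call with a gripper value outside its range is refused whole. The fingers move at their own pace and stop on an object; the grip force is fixed at half the most. Time passes only in rows, so rows that do not move let the fingers close. It gives the time, the measured TCP pose, the force and the opening at its end, in the units of the state.
- get_obs(): the state, without advancing time (a new reading comes with each control period).
- camera(name): name is "side" or "top"; returns the picture (400x640x3 uint8, red, green, blue); there is no depth.
- camera_model(name): a dict with "fovy" (degrees; the focal length in pixels is half the picture's height over the tangent of half this angle, whatever the lens; pixels are square), "cx", "cy" (the principal point, pixels), "pose" (4x4, takes a point from camera to world coordinates). Camera axes: x right, y down, z forward; pixel columns grow to the right and rows downward; lengths in m; the calibration is good to about 2 mm. A picture is of the moment at which its call begins. camera_model takes no time and is no camera call.
- job_done(): hands the job in, once; it reports no verdict.
Trained networks look in the newest picture that a camera, given by its name, has taken for a name from the list of things; names that differ only in an ending like _2 or _b are one class to them, and where a whole thing is asked for, a point or a joint stands for the part that bears it (a point fixed in the world has none). Each returns a list of dicts, best first, with "conf" (0 to 1); they miss things now and then, are a little off and sometimes report something else, mostly with a low value. They report only what shows in the picture. A call takes as long as a camera call.
- masks_of(target, camera): "pixels" (400x640 bool, what is visible of it) and "at" ([column, row] in pixels, amid what is visible of it).
The state is a dict: "clock": time; "joint_pos": joint angles; "joint_vel": joint speeds; "tau": joint torques, N m; "eef_pos": TCP position; "tool_rot": TCP orientation; "ft_force": force on the tool from outside, world axes, zero at the start; "ft_torque": the same for the moment, N m; "grip_width": finger opening in m.
Only numpy, scipy, OpenCV 4.12 (cv2) and the standard library are available. Lean on these libraries where they do the work, as an engineer would, in place of code of your own. Each camera call takes 0.05 s, during which the arm holds its last target. There are 200 camera calls.

## Working session

There is one attempt and no reset: what is moved stays moved. The work goes in short steps, Python scripts to look and compute and a tool call to move; the robot and the scene stay as the last step left them, time stands still between calls to the robot, and variables do not carry over. Pictures are saved under pics/ and viewed, about 8 in all and at most 12, crops included, and the job is handed in when it is done.

Besides the shell and the picture viewer there is one more tool, called in YAML: its name, and indented under it one key for each argument. jog_arm: Moves the arm, as the interface text tells. Its arguments: {"type":"object","properties":{"deltas":{"type":"array"}},"required":["deltas"]}

```bash
mkdir -p pics; ls; cat > h.py <<'E'
import numpy as np, cv2
from workcell import *
from scipy.spatial.transform import Rotation as R
def ray(cam,px):
    m=camera_model(cam); f=200/np.tan(np.radians(m['fovy'])/2); P=np.array(m['pose'])
    d=P[:3,:3]@np.array([(px[0]-m['cx'])/f,(px[1]-m['cy'])/f,1]); return P[:3,3],d
def at_z(cam,px,z):
    o,d=ray(cam,px); return o+d*(z-o[2])/d[2]
def proj(cam,p):
    m=camera_model(cam); f=200/np.tan(np.radians(m['fovy'])/2); P=np.array(m['pose'])
    q=P[:3,:3].T@(np.array(p)-P[:3,3]); return np.array([m['cx'],m['cy']])+f*q[:2]/q[2]
def snap(cam,name,crop=None,s=1):
    im=camera(cam)[:,:,::-1].copy()
    if crop: x0,y0,x1,y1=crop; im=im[y0:y1,x0:x1]
    im=cv2.resize(im,None,fx=s,fy=s,interpolation=cv2.INTER_CUBIC); cv2.imwrite('pics/'+name,im)
E
python3 - <<'E'
from h import *
print(get_obs())
snap('top','t0.png');snap('side','s0.png')
for c in('top','side'):
    m=camera_model(c);print(c,m)
    for t in('case','dial','shackle','beaker','reagent','vial_rack'):
        r=masks_of(t,c); print(t,[(round(x['conf'],2),np.round(x['at']),int(x['pixels'].sum())) for x in r[:2]])
E
```

```text
pics
{'clock': 0.0, 'joint_pos': array([ 1.20200598e+00,  2.41363382e-01,  3.70709776e-03,  1.33521948e+00,
       -5.03828088e-06,  1.57079603e+00]), 'joint_vel': array([-7.56467509e-04,  1.47103025e-03,  1.47184072e-03, -1.01968140e-04,
        7.83080325e-04, -4.75580478e-05]), 'tau': array([ 1.05130501e-03, -3.72316575e+01,  2.52407759e+01,  1.69190986e-02,
        8.79575009e-05, -2.86664580e-06]), 'eef_pos': array([0.18001145, 0.46577688, 0.23043121]), 'tool_rot': array([ 1.83351749e-01,  9.83046822e-01, -1.02255235e-03, -1.88157804e-04]), 'ft_force': array([ 0.3782841 , -0.47190242, -0.22149422]), 'ft_torque': array([ 0.00864331, -0.00986441,  0.0205372 ]), 'grip_width': 0.0857157824906813}
top {'fovy': 57.56277764741644, 'cx': 311.10423294016266, 'cy': 200.33902588457067, 'pose': array([[-0.00805928, -0.99731102,  0.07284071,  0.53950952],
       [-0.99995245,  0.00843774,  0.0048895 ,  0.07004635],
       [-0.00549096, -0.07279784, -0.9973316 ,  1.06590351],
       [ 0.        ,  0.        ,  0.        ,  1.        ]])}
case [(0.58, array([284., 211.]), 8362), (0.57, array([
[... 232 characters left out ...]

side {'fovy': 49.688388375389934, 'cx': 320.51773224564613, 'cy': 198.18021530709188, 'pose': array([[ 0.68745955, -0.56238551,  0.45948004,  0.20660545],
       [-0.7259512 , -0.51487039,  0.45596417, -0.35835317],
       [-0.01985497, -0.64701702, -0.762217  ,  0.82564845],
       [ 0.        ,  0.        ,  0.        ,  1.        ]])}
case [(0.93, array([280., 220.]), 11309), (0.21, array([266., 183.]), 155)]
dial [(0.95, array([288., 199.]), 621), (0.41, array([200., 170.]), 960)]
shackle [(0.32, array([198., 168.]), 938)]
beaker [(0.83, array([198., 170.]), 966)]
reagent [(0.63, array([382., 252.]), 1206), (0.57, array([302., 158.]), 1349)]
vial_rack [(0.87, array([306., 158.]), 1439)]
```

```bash
python3 - <<'E'
from h import *
snap('top','t1.png',(160,110,420,290),3);snap('side','s1.png',(160,110,420,290),3)
E
```

```text
(no output)
```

View pics/t1.png

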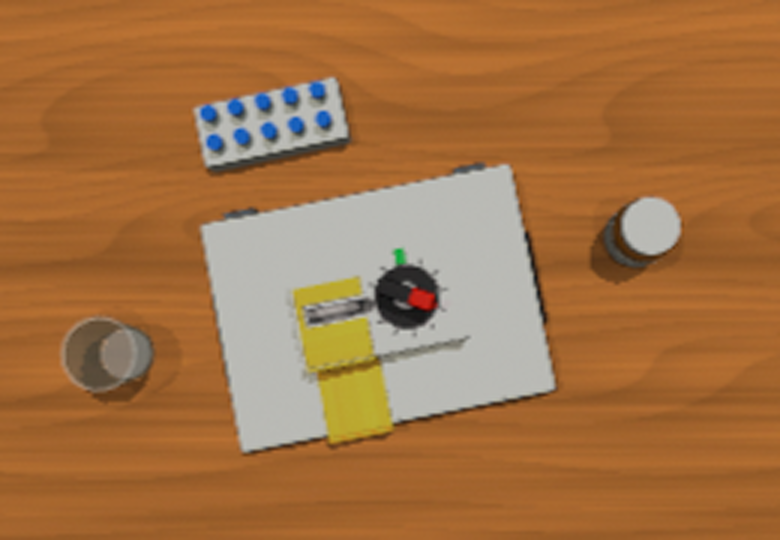

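View pics/s1.png

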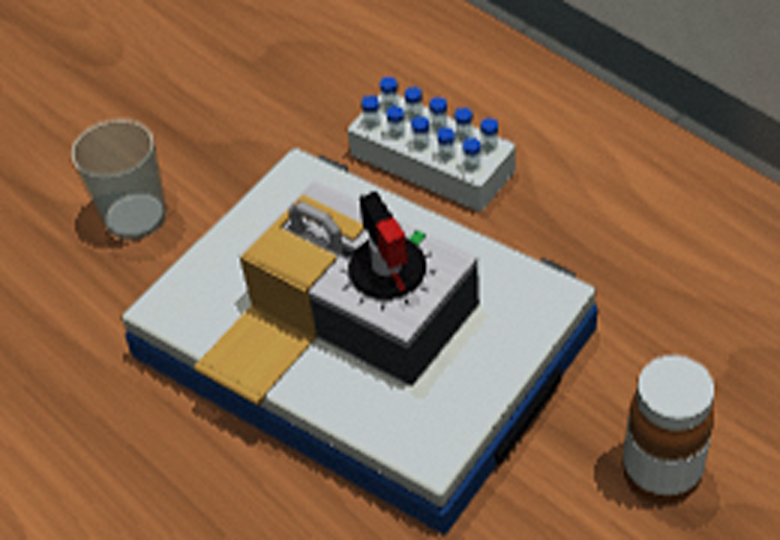

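The top view shows the case turned by about 10 deg. The lid corners in crop pixels are (202,226), (512,166), (555,388) and (243,452). The dial is near (407,297) with its red end toward (430,300), the green mark is at (400,257), and the crown runs from (306,316) to (372,302). The side view agrees.

```bash
cat > m.py <<'E'
from h import *
f=lambda x,y:(160+x/3,110+y/3)
C=np.array([at_z('top',f(*p),.055)[:2] for p in[(202,226),(512,166),(555,388),(243,452)]])
print('corners',C.round(4),'edges',[np.linalg.norm(C[i]-C[i-1]).round(4) for i in range(4)])
c=C.mean(0)
yv=(C[0]-C[1])+(C[3]-C[2]); a=np.arctan2(yv[1],yv[0])-np.pi/2
xv=(C[0]-C[3])+(C[1]-C[2]); print('centre',c.round(4),'yaw',np.degrees(a),np.degrees(np.arctan2(xv[1],xv[0])))
E
python3 - <<'E'
from m import *
W=lambda x,y,z:np.r_[c+np.array([[np.cos(a),-np.sin(a)],[np.sin(a),np.cos(a)]])@[x,y],z]
print('dial pred',W(0,-.032,.155),'shackle pred',W(0,.0325,.1355))
for cam in('top','side'):
    im=camera(cam).astype(int); m=masks_of('dial',cam)[0]; p=m['pixels']
    red=(im[...,0]>120)&(im[...,1]<60)&(im[...,2]<60)
    red[:110]=0;red[290:]=0;red[:,:260]=0;red[:,340:]=0
    v,u=np.nonzero(red); print(cam,'red n',len(u),'mean',u.mean(),v.mean(),at_z(cam,(u.mean(),v.mean()),.165))
    g=(im[...,1]>130)&(im[...,0]<90)&(im[...,2]<110); v,u=np.nonzero(g)
    print('green',len(u),at_z(cam,(u.mean(),v.mean()),.11),'pred dir',W(.04,-.032,.11))
    print('dial proj',proj(cam,W(0,-.032,.17)),'mask',m['at'],'shk proj',proj(cam,W(0,.0325,.14)))
print('shk ends top',at_z('top',f(306,316),.138),at_z('top',f(372,302),.138))
print('bar ends top',at_z('top',f(377,286),.17),at_z('top',f(436,301),.17))
for t in('beaker','reagent','vial_rack'): print(t,at_z('top',masks_of(t,'top')[0]['at'],.06))
E
```

```text
corners [[ 0.6574  0.3089]
 [ 0.7113  0.0194]
 [ 0.5046 -0.0177]
 [ 0.4484  0.2694]] edges [np.float64(0.2127), np.float64(0.2945), np.float64(0.21), np.float64(0.2925)]
centre [0.5804 0.145 ] yaw 10.80539494558361 10.441257252020323
dial pred [0.5864142  0.11355009 0.155     ] shackle pred [0.57432214 0.17690648 0.1355    ]
top red n 44 mean 300.02272727272725 209.27272727272728 [0.58335219 0.10209107 0.165     ]
green 13 [0.62323239 0.12275111 0.11      ] pred dir [0.62570498 0.12104904 0.11      ]
dial proj [295.29333699 207.97184455] mask [297.1, 207.2] shk proj [271.00154476 213.53732076]
side red n 45 mean 289.68888888888887 186.35555555555555 [0.58517651 0.10561819 0.165     ]
green 10 [0.62535264 0.12441808 0.11      ] pred dir [0.62570498 0.12104904 0.11      ]
dial proj [287.27034626 182.46792081] mask [288.5, 195.9] shk proj [264.11466668 180.28463096]
shk ends top [0.57000756 0.200102   0.138     ] [0.58144724 0.14395573 0.138     ]
bar ends top [0.59312568 0.13726088 0.17      ] [0.58038588 0.08884864 0.17      ]
beaker [0.53696612 0.39846767 0.06      ]
reagent [ 0.6438752  -0.09948147  0.06      ]
vial_rack [0.75920389 0.24472918 0.06      ]
```

```bash
cat > plan.py <<'E'
from h import *
import sys
def plan(p,psi,n):
    """rows to TCP p (m), tool down, tool-y at psi deg world"""
    o=get_obs(); x=np.array(o['eef_pos']); q=R.from_quat(o['tool_rot'])
    y=np.array([np.cos(np.radians(psi)),np.sin(np.radians(psi)),0]); z=np.array([0,0,-1.]); T=R.from_matrix(np.c_[np.cross(y,z),y,z])
    Y=q.as_matrix()[:,1]; print('t',round(o['clock'],2),'pos',x.round(4),'psi',np.degrees(np.arctan2(Y[1],Y[0])).round(1),'w',o['grip_width'],'F',np.round(o['ft_force'],1),'T',np.round(o['ft_torque'],2),'q6',np.degrees(o['joint_pos'][5]).round(1))
    rv=(q.inv()*T).as_rotvec(degrees=True)/n; d=(np.array(p)-x)/n
    for i in range(n):
        print(list(np.r_[q.inv().apply(d)*1e3,rv].round(1))); q=q*R.from_rotvec(rv,degrees=True)
if __name__=='__main__':
    a=list(map(float,sys.argv[1:])); plan(a[:3],a[3],int(a[4]))
E
python3 plan.py .5866 .1134 .231 -19.2 14
```

```text
t 1.15 pos [0.1802 0.4664 0.2313] psi 68.9 w 0.08554253246775707 F [ 0.3  0.1 -0.3] T [-0.02  0.02  0.02] q6 90.0
[np.float64(-36.2), np.float64(-13.1), np.float64(0.0), np.float64(-0.0), np.float64(0.0), np.float64(6.3)]
[np.float64(-37.4), np.float64(-9.0), np.float64(0.0), np.float64(-0.0), np.float64(0.0), np.float64(6.3)]
[np.float64(-38.1), np.float64(-4.9), np.float64(0.0), np.float64(-0.0), np.float64(0.0), np.float64(6.3)]
[np.float64(-38.4), np.float64(-0.7), np.float64(0.0), np.float64(-0.0), np.float64(0.0), np.float64(6.3)]
[np.float64(-38.3), np.float64(3.6), np.float64(0.0), np.float64(-0.0), np.float64(0.0), np.float64(6.3)]
[np.float64(-37.7), np.float64(7.7), np.float64(0.0), np.float64(-0.0), np.float64(0.0), np.float64(6.3)]
[np.float64(-36.6), np.float64(11.8), np.float64(0.0), np.float64(-0.0), np.float64(0.0), np.float64(6.3)]
[np.float64(-35.1), np.float64(15.8), np.float64(0.0), np.float64(-0.0), np.float64(0.0), np.float64(6.3)]
[np.float64(-33.1), np.float64(19.5), np.float64(0.0), np.float64(-0.0), np.float64(0.0), np.float64(6.3)]
[np.float64(-30.8), np.float64(23.0), np.float64(0.0), np.float64(-0.0), np.float64(0.0), np.float64(6.3)]
[np.float64(-28.1), np.float64(26.2), np.float64(0.0), np.float64(-0.0), np.float64(0.0), np.float64(6.3)]
[np.float64(-25.0), np.float64(29.2), np.float64(0.0), np.float64(-0.0), np.float64(0.0), np.float64(6.3)]
[np.float64(-21.7), np.float64(31.7), np.float64(0.0), np.float64(-0.0), np.float64(0.0), np.float64(6.3)]
[np.float64(-18.1), np.float64(33.9), np.float64(0.0), np.float64(-0.0), np.float64(0.0), np.float64(6.3)]
```

jog_arm:
  deltas:
    - [[-36, -13, 0, 0, 0, 6.3, 45], [-37, -9, 0, 0, 0, 6.3, 45], [-38, -5, 0, 0, 0, 6.3, 45], [-38, -1, 0, 0, 0, 6.3, 45], [-38, 4, 0, 0, 0, 6.3, 45]]

```text
clock: 1.65
eef_pos: [0.3249, 0.3404, 0.231]
tool_rot: [0.448, 0.894, 0.001, -0.0]
ft_force: [0.2, 0.6, -0.0]
grip_width: 0.0451
```

jog_arm:
  deltas:
    - [[-38, 8, 0, 0, 0, 6.3, 45], [-37, 12, 0, 0, 0, 6.3, 45], [-35, 16, 0, 0, 0, 6.3, 45], [-33, 20, 0, 0, 0, 6.3, 45], [-31, 23, 0, 0, 0, 6.3, 45]]

```text
clock: 2.15
eef_pos: [0.4745, 0.2055, 0.2315]
tool_rot: [0.682, 0.731, 0.002, -0.001]
ft_force: [0.5, 0.5, -0.2]
grip_width: 0.045
```

```bash
sed -i 's/print(list(np.r_\[q.inv().apply(d)\*1e3,rv\].round(1)))/print(*np.r_[q.inv().apply(d)*1e3,rv].round(1),sep=",")/' plan.py; python3 plan.py .5866 .1134 .225 -19.2 5
```

```text
t 2.15 pos [0.4745 0.2055 0.2315] psi 4.0 w 0.04496633005547129 F [ 0.5  0.5 -0.2] T [ 0.05 -0.06 -0.03] q6 109.3
-20.0,21.1,1.3,0.0,-0.1,4.6
-18.2,22.6,1.3,0.0,-0.1,4.6
-16.3,24.0,1.3,0.0,-0.1,4.6
-14.3,25.3,1.3,0.0,-0.1,4.6
-12.2,26.3,1.3,0.0,-0.1,4.6
```

jog_arm:
  deltas:
    - [[-20, 21, 1, 0, 0, 4.6, 45], [-18, 23, 1, 0, 0, 4.6, 45], [-16, 24, 1, 0, 0, 4.6, 45], [-14, 25, 1, 0, 0, 4.6, 45], [-12, 26, 1, 0, 0, 4.6, 45]]

```text
clock: 2.65
eef_pos: [0.5912, 0.1072, 0.2263]
tool_rot: [0.82, 0.572, 0.003, -0.001]
ft_force: [1.0, 0.1, -0.7]
grip_width: 0.0449
```

```bash
python3 plan.py .5866 .1134 .19 -19.2 3; python3 -c "
from h import *
a=camera('side')[110:290,200:400,::-1];cv2.imwrite('pics/s2.png',cv2.resize(a,None,fx=3,fy=3,interpolation=2))"
```

```text
t 2.65 pos [0.5912 0.1072 0.2263] psi -20.2 w 0.04493723582364912 F [ 1.   0.1 -0.7] T [0.08 0.01 0.01] q6 120.4
1.3,-2.2,12.1,0.0,-0.1,-0.3
1.4,-2.2,12.1,0.0,-0.1,-0.3
1.4,-2.2,12.1,0.0,-0.1,-0.3
```

View pics/s2.png

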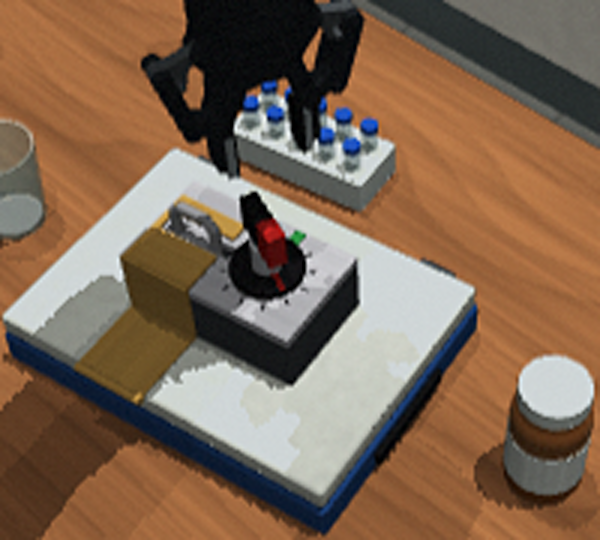

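The side picture shows the fingers straddling the dial bar, at about (228,165) and (303,140), above the bar at (260,225). The pinch axis lies across the bar, so I'm descending.

jog_arm:
  deltas:
    - [[1.3, -2, 12, 0, 0, 0, 45], [1.3, -2, 12, 0, 0, 0, 45], [1.3, -2, 12, 0, 0, 0, 45], [0, 0, 12, 0, 0, 0, 45], [0, 0, 12, 0, 0, 0, 45]]

```text
clock: 3.2
eef_pos: [0.5937, 0.1077, 0.164]
tool_rot: [0.823, 0.568, 0.005, 0.002]
ft_force: [0.3, -0.4, -0.2]
grip_width: 0.0452
```

```bash
python3 plan.py .5866 .1134 .142 -19.2 2
```

```text
t 3.2 pos [0.5937 0.1077 0.164 ] psi -20.8 w 0.04520573047281563 F [ 0.3 -0.4 -0.2] T [-0.04 -0.   -0.02] q6 121.1
1.3,-4.4,11.0,0.2,-0.2,-0.8
1.4,-4.4,11.0,0.2,-0.2,-0.8
```

jog_arm:
  deltas:
    - [[1.3, -4.4, 0, 0.3, -0.3, -1.6, 45], [1, -3, 0, 0, 0, 0, 45]]

```text
clock: 3.4
eef_pos: [0.5859, 0.1123, 0.1615]
tool_rot: [0.815, 0.58, -0.001, 0.0]
ft_force: [-0.0, 0.5, -0.1]
grip_width: 0.0453
```

```bash
python3 plan.py .5866 .1134 .142 -19.2 2
```

```text
t 3.4 pos [0.5859 0.1123 0.1615] psi -19.1 w 0.045261774041676806 F [-0.   0.5 -0.1] T [-0.02 -0.01 -0.02] q6 120.0
0.7,0.1,9.7,-0.0,0.1,0.1
0.6,0.1,9.7,-0.0,0.1,0.1
```

jog_arm:
  deltas:
    - [[0.7, 0, 10, 0, 0, 0, 45], [0.6, 0, 9, 0, 0, 0, 45], [0, 0, 0, 0, 0, 0, 10], [0, 0, 0, 0, 0, 0, 10], [0, 0, 0, 0, 0, 0, 10]]

```text
clock: 3.9
eef_pos: [0.5874, 0.1143, 0.1425]
tool_rot: [0.814, 0.581, 0.0, 0.001]
ft_force: [1.4, -1.2, -0.8]
grip_width: 0.0128
```

```bash
python3 plan.py .5866 .1134 .142 40 8
```

```text
t 3.9 pos [0.5874 0.1143 0.1425] psi -19.0 w 0.012766757367595761 F [ 1.4 -1.2 -0.8] T [-0.14 -0.13  0.  ] q6 120.1
-0.1,-0.1,0.1,0.0,0.0,-7.4
-0.1,-0.1,0.1,0.0,0.0,-7.4
-0.1,-0.1,0.1,0.0,0.0,-7.4
-0.1,-0.1,0.1,0.0,0.0,-7.4
-0.1,-0.1,0.1,0.0,0.0,-7.4
-0.1,-0.1,0.1,0.0,0.0,-7.4
-0.1,-0.1,0.1,0.0,0.0,-7.4
-0.0,-0.1,0.1,0.0,0.0,-7.4
```

jog_arm:
  deltas:
    - [[0, 0, 0, 0, 0, -7, 10], [0, 0, 0, 0, 0, -7, 10], [0, 0, 0, 0, 0, -7, 10], [0, 0, 0, 0, 0, -7, 10], [0, 0, 0, 0, 0, -7, 10]]

```text
clock: 4.4
eef_pos: [0.588, 0.1142, 0.1425]
tool_rot: [0.594, 0.805, 0.001, 0.001]
ft_force: [0.9, -0.1, -0.6]
grip_width: 0.0125
```

```bash
python3 plan.py .5868 .1138 .142 45 5
```

```text
t 4.4 pos [0.588  0.1142 0.1425] psi 17.1 w 0.012546825892160527 F [ 0.9 -0.1 -0.6] T [ 0.03  0.02 -0.05] q6 83.9
-0.0,-0.2,0.1,0.0,0.0,-5.6
0.0,-0.2,0.1,0.0,0.0,-5.6
0.0,-0.2,0.1,0.0,0.0,-5.6
0.1,-0.2,0.1,0.0,0.0,-5.6
0.1,-0.2,0.1,0.0,0.0,-5.6
```

jog_arm:
  deltas:
    - [[0, 0, 0, 0, 0, -7, 10], [0, 0, 0, 0, 0, -7, 10], [0, 0, 0, 0, 0, -7, 10], [0, 0, 0, 0, 0, -7, 10], [0, 0, 0, 0, 0, -7, 10]]

```text
clock: 4.9
eef_pos: [0.5884, 0.1145, 0.1425]
tool_rot: [0.313, 0.95, 0.001, 0.001]
ft_force: [-0.6, -0.3, -1.0]
grip_width: 0.0127
```

jog_arm:
  deltas:
    - [[0, 0, 0, 0, 0, -7, 10], [0, 0, 0, 0, 0, -7, 10], [0, 0, 0, 0, 0, -7, 10], [0, 0, 0, 0, 0, -7, 10], [0, 0, 0, 0, 0, -7, 10]]

```text
clock: 5.4
eef_pos: [0.5886, 0.115, 0.1426]
tool_rot: [0.001, 1.0, 0.001, 0.001]
ft_force: [0.7, 0.0, -1.6]
grip_width: 0.0127
```

```bash
python3 plan.py .5868 .1138 .142 101 5;  python3 -c "
from h import *
snap('side','s3.png',(200,110,400,290),3)"
```

```text
t 5.4 pos [0.5886 0.115  0.1426] psi 89.9 w 0.012720338038290714 F [ 0.7  0.  -1.6] T [-0.08 -0.04 -0.15] q6 11.1
0.4,-0.2,0.1,0.0,0.0,-2.2
0.4,-0.2,0.1,0.0,0.0,-2.2
0.4,-0.2,0.1,0.0,0.0,-2.2
0.4,-0.2,0.1,0.0,0.0,-2.2
0.4,-0.2,0.1,0.0,0.0,-2.2
```

View pics/s3.png

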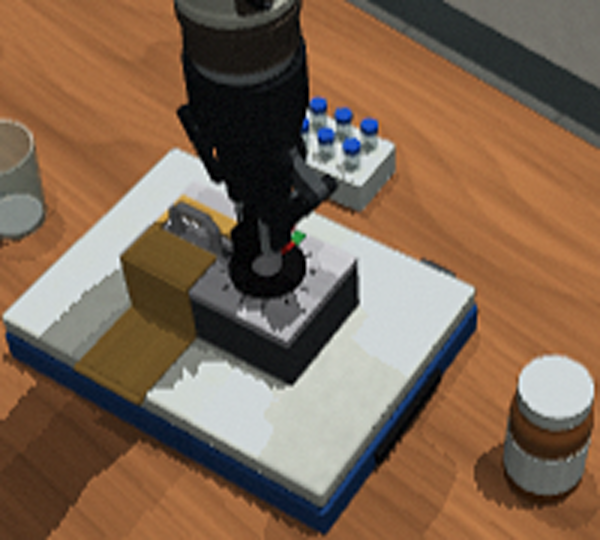

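The red pointer on the skirt, at (288,247), has almost reached the green mark at (298,238), and the dial is following the gripper. About 11 deg remain.

jog_arm:
  deltas:
    - [[0, 0, 0, 0, 0, -6, 10], [0, 0, 0, 0, 0, -5, 10], [0, 0, 0, 0, 0, 0, 10]]

```text
clock: 5.75
eef_pos: [0.5886, 0.1151, 0.1425]
tool_rot: [-0.097, 0.995, 0.001, 0.001]
ft_force: [-0.7, 1.0, -1.1]
grip_width: 0.0131
```

```bash
python3 plan.py .5868 .1138 .142 101 1
```

```text
t 5.75 pos [0.5886 0.1151 0.1425] psi 101.1 w 0.013136449884246353 F [-0.7  1.  -1.1] T [-0.15 -0.08 -0.04] q6 -0.2
2.1,-1.0,0.5,0.2,0.1,0.1
```

jog_arm:
  deltas:
    - [[0, 0, 0, 0, 0, 0, 34], [0, 0, 0, 0, 0, 0, 34], [0, 0, 0, 0, 0, 0, 34], [0, 0, -25, 0, 0, 0, 34], [0, 0, -35, 0, 0, 0, 34]]

```text
clock: 6.25
eef_pos: [0.585, 0.1141, 0.1987]
tool_rot: [-0.093, 0.996, 0.001, -0.005]
ft_force: [1.8, 0.4, 0.0]
grip_width: 0.0343
```

```bash
python3 plan.py .576 .1775 .22 11 12
```

```text
t 6.25 pos [0.585  0.1141 0.1987] psi 100.6 w 0.03434485240628193 F [1.8 0.4 0. ] T [ 0.04 -0.05  0.01] q6 0.3
-0.2,5.3,-1.8,-0.0,-0.0,7.5
0.5,5.3,-1.8,-0.0,-0.0,7.5
1.2,5.2,-1.8,-0.0,-0.0,7.5
1.8,5.0,-1.8,-0.0,-0.0,7.5
2.5,4.7,-1.8,-0.0,-0.0,7.5
3.1,4.4,-1.8,-0.0,-0.0,7.5
3.6,3.9,-1.8,-0.0,-0.0,7.5
4.1,3.4,-1.8,-0.0,-0.0,7.5
4.5,2.9,-1.8,-0.0,-0.0,7.5
4.8,2.3,-1.8,-0.0,-0.0,7.5
5.1,1.6,-1.8,-0.0,-0.0,7.5
5.2,1.0,-1.8,-0.0,-0.0,7.5
```

jog_arm:
  deltas:
    - [[0, 5, -4, 0, 0, 7.5, 40], [0.5, 5, -4, 0, 0, 7.5, 40], [1, 5, -4, 0, 0, 7.5, 40], [2, 5, -2, 0, 0, 7.5, 40], [2.5, 5, -2, 0, 0, 7.5, 40]]

```text
clock: 6.75
eef_pos: [0.5848, 0.1403, 0.2233]
tool_rot: [0.248, 0.969, 0.002, 0.001]
ft_force: [0.7, -0.5, -0.3]
grip_width: 0.04
```

jog_arm:
  deltas:
    - [[3, 4, 0, 0, 0, 7.5, 40], [4, 4, 0, 0, 0, 7.5, 40], [4, 3, 0, 0, 0, 7.5, 40], [4, 3, 0, 0, 0, 7.5, 40], [5, 2, 0, 0, 0, 7.5, 40]]

```text
clock: 7.25
eef_pos: [0.5821, 0.1672, 0.2254]
tool_rot: [0.56, 0.828, 0.004, 0.001]
ft_force: [0.7, -0.1, -0.2]
grip_width: 0.0399
```

jog_arm:
  deltas:
    - [[5, 2, 0, 0, 0, 7.5, 40], [5, 1, 0, 0, 0, 4, 40], [0, 0, 0, 0, 0, 0, 40]]

```text
clock: 7.55
eef_pos: [0.5818, 0.1786, 0.2262]
tool_rot: [0.645, 0.764, 0.004, 0.001]
ft_force: [-0.8, -0.1, 0.6]
grip_width: 0.0401
```

```bash
python3 plan.py .576 .1775 .18 11 3;  python3 -c "
from h import *
snap('side','s4.png',(220,130,370,260),4)
snap('top','t4.png',(220,160,340,260),5)"
```

```text
t 7.55 pos [0.5818 0.1786 0.2262] psi 9.7 w 0.04008658749643431 F [-0.8 -0.1  0.6] T [-0.04  0.01 -0.04] q6 97.3
-0.1,-2.1,15.4,0.1,-0.1,-0.4
-0.1,-2.1,15.4,0.1,-0.1,-0.4
-0.0,-2.0,15.4,0.1,-0.1,-0.4
```

View pics/s4.png

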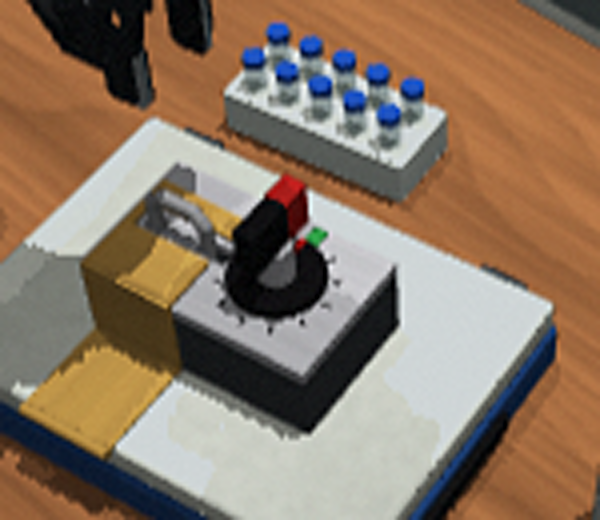

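The side picture shows the dial let go with its red end and skirt pointer (300,245) facing the green mark (318,237). The shackle crown runs from (150,200) to (215,240). I'll check the dial angle and the crown position numerically.

```bash
python3 - <<'E'
from h import *
im=camera('side').astype(int)
red=(im[...,0]>120)&(im[...,1]<70)&(im[...,2]<70); red[:,:275]=0; red[:,305:]=0; red[:165]=0;red[200:]=0
n,l,s,cc=cv2.connectedComponentsWithStats(red.astype(np.uint8))
for i in range(1,n):
    z=.158 if s[i,4]>20 else .12
    p=at_z('side',cc[i],z); d=p-[.588,.1147,0]; print(s[i,4],cc[i],p.round(4),'dial deg',np.degrees(np.arctan2(d[1],d[0]))-10.6)
for t in('shackle','shackle_grip'):
    for r in masks_of(t,'side')[:2]: print(t,r['conf'],r['at'],r['pixels'].sum())
print('pred crown',proj('side',[.576,.1775,.1355]))
# crown ends by eye: (150,190)-(205,215) in 4x crop
for q in((155,192),(205,218)): print(at_z('side',(220+q[0]/4,130+q[1]/4),.1385))
E
```

```text
43 [291.25581395 176.95348837] [0.61   0.1274 0.158 ] dial deg 19.35153838339985
2 [294.5 190.5] [0.6096 0.1207 0.12  ] dial deg 4.927578065711648
shackle 0.53 [264.8, 184.0] 138
pred crown [264.75602296 181.13359361]
[0.57173792 0.19183911 0.1385    ]
[0.57726897 0.15744704 0.1385    ]
```

jog_arm:
  deltas:
    - [[0, -2.1, 15, 0, 0, -0.4, 40], [0, -2, 15, 0, 0, -0.4, 40], [0, -2, 15, 0, 0, -0.4, 40], [0, 0, 0, 0, 0, 0, 40]]

```text
clock: 8.2
eef_pos: [0.5768, 0.1758, 0.1807]
tool_rot: [0.636, 0.771, 0.005, 0.002]
ft_force: [-0.1, 1.1, 0.2]
grip_width: 0.04
```

```bash
python3 plan.py .576 .1775 .12 11 4; python3 -c "
from h import *
snap('side','s5.png',(220,130,370,260),4)"
```

```text
t 8.2 pos [0.5768 0.1758 0.1807] psi 10.9 w 0.04001764316030848 F [-0.1  1.1  0.2] T [-0.08  0.    0.01] q6 95.9
0.4,-0.3,15.2,0.1,-0.1,-0.0
0.4,-0.2,15.2,0.1,-0.1,-0.0
0.4,-0.2,15.2,0.1,-0.1,-0.0
0.4,-0.2,15.2,0.1,-0.1,-0.0
```

View pics/s5.png

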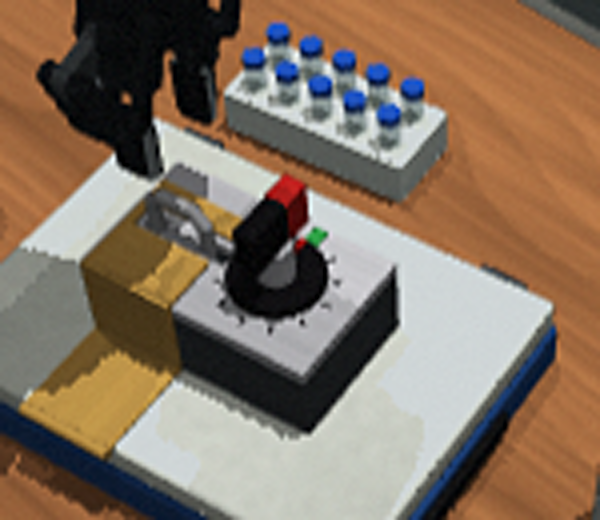

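The fingers now straddle the crown line, but my dial angle estimate is only rough at 5 to 19 deg. Before lifting, I'll fit the red end's outline to the pictures.

```bash
cat > fit.py <<'E'
from h import *
from scipy.optimize import minimize
def redmask(im):
    r=im[...,0].astype(int);m=(r>90)&(im[...,1]<75)&(im[...,2]<75)&(r>1.8*im[...,1]); m[:160]=0;m[205:]=0;m[:,275:][:,35:]=0;m[:,:275]=0
    n,l,s,_=cv2.connectedComponentsWithStats(m.astype(np.uint8)); return l==1+np.argmax(s[1:,4])
def model(th,x0,cx,cy):
    c,s=np.cos(th),np.sin(th); pts=[]
    for x in(x0,.024):
        for y in(-.007,.007):
            for z in(.14,.17): pts.append(proj('side',[cx+c*x-s*y,cy+s*x+c*y,z]))
    h=cv2.convexHull(np.float32(pts)); M=np.zeros((400,640),np.uint8)
    M=np.zeros((480,640),np.uint8); cv2.fillConvexPoly(M,np.int32((h[:,0]-[270,155])*16*16),1,shift=4); return cv2.resize(M[:,:640].astype(np.float32),(40,30),interpolation=cv2.INTER_AREA)
for nm,im in(('start',cv2.imread('pics/s0.png')[:,:,::-1]),('now',camera('side'))):
    m=redmask(im)[155:185+0,270:310].astype(np.float32) if nm=='now' else redmask(im)[155:185,270:310].astype(np.float32)
    off=0
    best=[]
    full=redmask(im); v,u=np.nonzero(full); 
    for cx in(.586,.588,.590):
      for cy in(.1115,.1135,.1155):
        for x0 in(.006,.009,.012,.015):
          for t in range(-40,41,3):
            th=np.radians((240 if nm=='start' else 0)+10.7+t)
            pts=[proj('side',[cx+np.cos(th)*x-np.sin(th)*y,cy+np.sin(th)*x+np.cos(th)*y,z]) for x in(x0,.024) for y in(-.007,.007) for z in(.14,.17)]
            h=cv2.convexHull(np.float32(pts)); M=np.zeros((240,320),np.uint8)
            cv2.fillConvexPoly(M,np.int32(((h[:,0]+.5-[270,165])*8)*16),1,shift=4)
            A=cv2.resize(M.astype(np.float32),(40,30),interpolation=cv2.INTER_AREA); B=full[165:195,270:310]
            best.append((np.abs(A-B).sum(),t,x0,cx,cy))
    best.sort(); print(nm,full.sum(),[np.round(b,4) for b in best[:6]])
E
python3 fit.py
```

```text
Traceback (most recent call last):
  File "fit.py", line 23, in <module>
    pts=[proj('side',[cx+np.cos(th)*x-np.sin(th)*y,cy+np.sin(th)*x+np.cos(th)*y,z]) for x in(x0,.024) for y in(-.007,.007) for z in(.14,.17)]
         ~~~~^^^^^^^^^^^^^^^^^^^^^^^^^^^^^^^^^^^^^^^^^^^^^^^^^^^^^^^^^^^^^^^^^^^^^^
  File "h.py", line 10, in proj
    m=camera_model(cam); f=200/np.tan(np.radians(m['fovy'])/2); P=np.array(m['pose'])
ValueError: time passes only in moves, steps and waits
```

```bash
sed -i 's/^from workcell import \*/from workcell import *\nimport functools\ncamera_model=functools.lru_cache(camera_model)/' h.py
cat > fit.py <<'E'
from h import *
def redmask(im):
    r,g,b=[im[...,i].astype(int) for i in range(3)]; m=(r>90)&(g<75)&(b<75)&(r>1.8*g)
    m[:160]=0;m[205:]=0;m[:,:275]=0;m[:,310:]=0
    _,l,s,_=cv2.connectedComponentsWithStats(m.astype(np.uint8)); return l==1+np.argmax(s[1:,4])
def err(full,th,x0,cx,cy):
    c,s=np.cos(th),np.sin(th)
    pts=[proj('side',[cx+c*x-s*y,cy+s*x+c*y,z]) for x in(x0,.024) for y in(-.007,.007) for z in(.14,.17)]
    h=cv2.convexHull(np.float32(pts)); M=np.zeros((320,320),np.uint8)
    cv2.fillConvexPoly(M,np.int32((h[:,0]+.5-[270,160])*128),1,shift=4)
    return np.abs(cv2.resize(M.astype(np.float32),(40,40),interpolation=cv2.INTER_AREA)-full[160:200,270:310]).sum()
for nm,a0,im in(('start',240,cv2.imread('pics/s0.png')[:,:,::-1]),('now',0,camera('side'))):
    full=redmask(im)
    best=sorted((err(full,np.radians(a0+10.7+t),x0,cx,cy),t,x0,cx,cy) for cx in(.586,.588,.590) for cy in(.1115,.1135,.1155) for x0 in(.006,.01,.014) for t in range(-30,31,3))
    print(nm,full.sum(),*[np.round(b,4) for b in best[:8]],sep='\n')
E
python3 fit.py
```

```text
start
49
[ 8.28594e+01 -1.80000e+01  6.00000e-03  5.90000e-01  1.15500e-01]
[ 8.34688e+01 -1.50000e+01  6.00000e-03  5.90000e-01  1.15500e-01]
[ 8.41875e+01 -1.20000e+01  6.00000e-03  5.90000e-01  1.15500e-01]
[ 8.425e+01 -1.800e+01  6.000e-03  5.900e-01  1.135e-01]
[ 8.46719e+01 -2.10000e+01  6.00000e-03  5.90000e-01  1.13500e-01]
[ 8.53438e+01 -9.00000e+00  6.00000e-03  5.90000e-01  1.15500e-01]
[ 8.60781e+01 -2.10000e+01  6.00000e-03  5.90000e-01  1.15500e-01]
[ 8.6125e+01 -2.1000e+01  6.0000e-03  5.9000e-01  1.1150e-01]
now
46
[6.36719e+01 1.50000e+01 1.40000e-02 5.90000e-01 1.15500e-01]
[6.38438e+01 1.80000e+01 1.40000e-02 5.90000e-01 1.13500e-01]
[6.42188e+01 2.10000e+01 1.40000e-02 5.90000e-01 1.13500e-01]
[6.44062e+01 2.40000e+01 1.40000e-02 5.90000e-01 1.13500e-01]
[6.44844e+01 1.80000e+01 1.40000e-02 5.90000e-01 1.15500e-01]
[6.47188e+01 2.10000e+01 1.40000e-02 5.90000e-01 1.15500e-01]
[6.49531e+01 1.20000e+01 1.40000e-02 5.90000e-01 1.15500e-01]
[6.49688e+01 2.40000e+01 1.40000e-02 5.90000e-01 1.11500e-01]
```

```bash
python3 - <<'E'
from h import *
im=camera('side')[:,:,::-1]; s=10; x0,y0=265,160
base=cv2.resize(im[y0:y0+45,x0:x0+40],None,fx=s,fy=s,interpolation=cv2.INTER_NEAREST)
out=[]
for t in(0,15):
    a=base.copy(); th=np.radians(10.7+t);c,sn=np.cos(th),np.sin(th)
    def pt(x,y,z): return tuple(int(v) for v in (proj('side',[.588+c*x-sn*y,.1147+sn*x+c*y,z])+.5-[x0,y0])*s)
    for z in(.14,.17):
        cv2.polylines(a,[np.int32([pt(*p,z) for p in((-.024,-.007),(.024,-.007),(.024,.007),(-.024,.007))])],True,(255,255,0),1)
    for p in((-.024,-.007),(.024,-.007),(.024,.007)): cv2.line(a,pt(*p,.14),pt(*p,.17),(255,255,0),1)
    cv2.line(a,pt(0,0,.12),pt(.04,0,.115),(0,255,255),1)
    out.append(a)
cv2.imwrite('pics/ov.png',np.hstack(out))
E
```

```text
(no output)
```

View pics/ov.png

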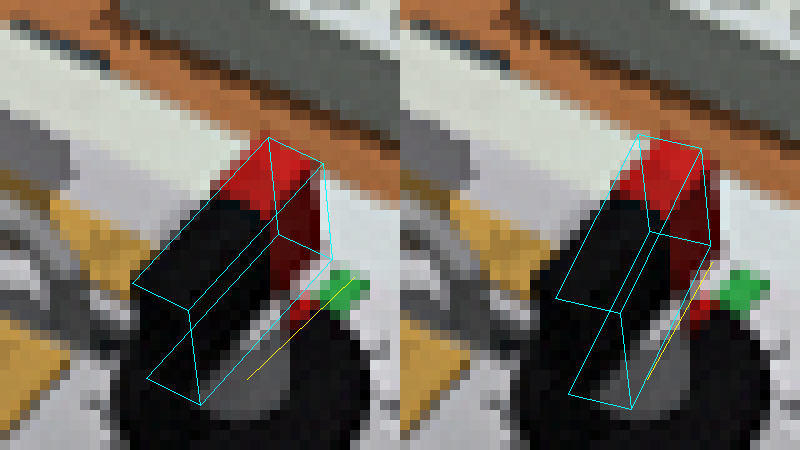

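In the overlay, the 0 deg model on the left runs parallel to the real bar to within a few degrees, and the 15 deg model does not. The skirt pointer (300,310) lines up with the green mark (340,293), so the dial is on the mark. I'm descending on the crown.

jog_arm:
  deltas:
    - [[0.4, 0, 15, 0, 0, 0, 40], [0.4, 0, 15, 0, 0, 0, 40], [0.4, 0, 15, 0, 0, 0, 40], [0, 0, 12, 0, 0, 0, 40], [0, 0, 0, 0, 0, 0, 40]]

```text
clock: 8.9
eef_pos: [0.5845, 0.1795, 0.1316]
tool_rot: [0.637, 0.771, 0.013, 0.007]
ft_force: [0.1, -0.4, 0.3]
grip_width: 0.0397
```

```bash
python3 plan.py .576 .1775 .12 11 1; python3 -c "
from h import *
snap('side','s6.png',(220,130,370,260),4)"
```

```text
t 8.9 pos [0.5845 0.1795 0.1316] psi 10.9 w 0.03966520615523201 F [ 0.1 -0.4  0.3] T [-0.03  0.05 -0.01] q6 96.1
-0.4,-9.1,11.4,1.6,-0.3,-0.1
```

View pics/s6.png

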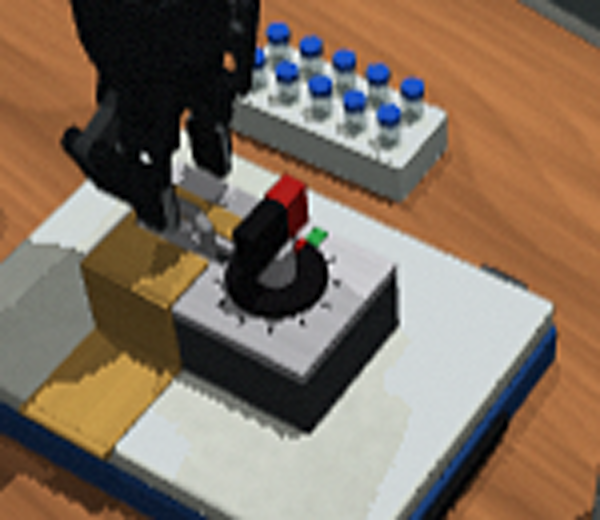

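The picture shows the fingers around the crown, at about (160,215) and (210,170), with no contact. The arm drifted 8 mm in +x and tilted by about 1.6 deg on the way down, so I'll correct that before going lower.

jog_arm:
  deltas:
    - [[0, -6, 0, 1.6, -0.3, 0, 40], [0, -2, 2, 0, 0, 0, 40], [0, 0, 4, 0, 0, 0, 40]]

```text
clock: 9.25
eef_pos: [0.5794, 0.1787, 0.1297]
tool_rot: [0.637, 0.771, 0.003, 0.002]
ft_force: [0.4, -0.3, 0.6]
grip_width: 0.0403
```

```bash
python3 plan.py .576 .1775 .12 11 1
```

```text
t 9.25 pos [0.5794 0.1787 0.1297] psi 10.9 w 0.040304088979073 F [ 0.4 -0.3  0.6] T [0.02 0.03 0.  ] q6 96.2
-0.6,-3.6,9.7,0.4,-0.1,-0.1
```

jog_arm:
  deltas:
    - [[0, -2, 5, 0.4, 0, 0, 40], [0, -2, 4, 0.2, 0, 0, 40], [0, -1, 3, 0, 0, 0, 40], [0, 0, 0, 0, 0, 0, 40]]

```text
clock: 9.65
eef_pos: [0.5742, 0.1776, 0.1168]
tool_rot: [0.637, 0.771, -0.0, -0.001]
ft_force: [0.0, -0.5, 0.1]
grip_width: 0.0398
```

```bash
python3 plan.py .576 .1775 .12 11 1
```

```text
t 9.65 pos [0.5742 0.1776 0.1168] psi 10.9 w 0.03983998144776794 F [ 0.  -0.5  0.1] T [-0.04  0.03  0.02] q6 96.2
-0.5,1.7,-3.2,-0.1,-0.1,-0.1
```

jog_arm:
  deltas:
    - [[0, 1.2, -3, 0, 0, 0, 30], [0, 0, 0, 0, 0, 0, 20], [0, 0, 0, 0, 0, 0, 14], [0, 0, 0, 0, 0, 0, 13]]

```text
clock: 10.05
eef_pos: [0.5758, 0.178, 0.1203]
tool_rot: [0.637, 0.771, -0.0, -0.001]
ft_force: [0.8, -0.8, -0.0]
grip_width: 0.0132
```

jog_arm:
  deltas:
    - [[0, 0, 0, 0, 0, 0, 11.5], [0, 0, 0, 0, 0, 0, 10]]

```text
clock: 10.25
eef_pos: [0.5759, 0.178, 0.1205]
tool_rot: [0.637, 0.771, 0.0, -0.001]
ft_force: [-0.2, 0.4, -0.1]
grip_width: 0.0101
```

No side force down to a 10.1 mm opening, so the fingers are well centred. I'm closing fully on the crown.

jog_arm:
  deltas:
    - [[0, 0, 0, 0, 0, 0, 8], [0, 0, 0, 0, 0, 0, 5]]

```text
clock: 10.45
eef_pos: [0.576, 0.178, 0.1207]
tool_rot: [0.637, 0.771, 0.0, -0.001]
ft_force: [-0.0, -0.4, 0.6]
grip_width: 0.0067
```

jog_arm:
  deltas:
    - [[0, 0, 0, 0, 0, 0, 5], [0, 0, -2, 0, 0, 0, 5], [0, 0, -2, 0, 0, 0, 5]]

```text
clock: 10.75
eef_pos: [0.5753, 0.1778, 0.124]
tool_rot: [0.637, 0.771, -0.001, -0.002]
ft_force: [-0.4, -0.2, -0.4]
grip_width: 0.0072
```

The opening reads 7.2 mm against a 5 mm command, so it is held on the 9 mm bar (the pads also read about 1 mm low on the dial). I'm lifting gently and watching the force.

jog_arm:
  deltas:
    - [[0, 0, -3, 0, 0, 0, 5], [0, 0, -3, 0, 0, 0, 5], [0, 0, -3, 0, 0, 0, 5]]

```text
clock: 11.05
eef_pos: [0.5748, 0.1776, 0.133]
tool_rot: [0.637, 0.771, -0.001, -0.002]
ft_force: [0.2, -0.1, -1.9]
grip_width: 0.0067
```

```bash
python3 plan.py .576 .178 .16 10.9 6; python3 -c "
from h import *
snap('side','s7.png',(220,130,370,260),4)"
```

```text
t 11.05 pos [0.5748 0.1776 0.133 ] psi 10.9 w 0.006731313011700993 F [ 0.2 -0.1 -1.9] T [ 0.03  0.03 -0.01] q6 96.2
0.0,0.2,-4.5,-0.0,-0.0,0.0
0.0,0.2,-4.5,-0.0,-0.0,0.0
0.0,0.2,-4.5,-0.0,-0.0,0.0
0.0,0.2,-4.5,-0.0,-0.0,0.0
0.0,0.2,-4.5,-0.0,-0.0,0.0
0.0,0.2,-4.5,-0.0,-0.0,0.0
```

View pics/s7.png

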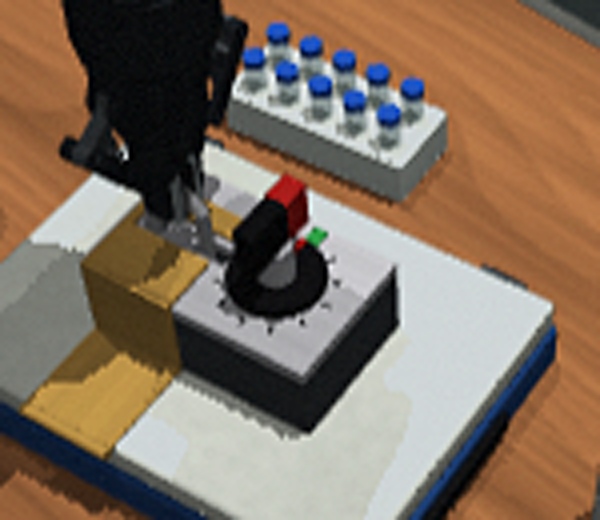

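The picture shows the shackle rising with the fingers; its near leg is longer at (205,225). The dial still points to green and the force is small, so I'm continuing straight up and correcting drift.

jog_arm:
  deltas:
    - [[0, 0.7, -4, 0, 0, 0, 5], [0, 0.3, -4, 0, 0, 0, 5], [0, 0, -4, 0, 0, 0, 5], [0, 0, -4, 0, 0, 0, 5], [0, 0, -4, 0, 0, 0, 5]]

```text
clock: 11.6
eef_pos: [0.5763, 0.1779, 0.1553]
tool_rot: [0.637, 0.771, -0.001, -0.002]
ft_force: [0.6, -0.2, -1.2]
grip_width: 0.0066
```

```bash
python3 plan.py .576 .178 .185 10.9 5
```

```text
t 11.6 pos [0.5763 0.1779 0.1553] psi 10.9 w 0.006602924833386389 F [ 0.6 -0.2 -1.2] T [-0.05 -0.04  0.06] q6 96.2
0.0,-0.1,-5.9,-0.0,-0.0,0.0
0.0,-0.1,-5.9,-0.0,-0.0,0.0
0.0,-0.1,-5.9,-0.0,-0.0,0.0
0.0,-0.1,-5.9,-0.0,-0.0,0.0
0.0,-0.1,-5.9,-0.0,-0.0,0.0
```

jog_arm:
  deltas:
    - [[0, 0.2, -5, 0, 0, 0, 5], [0, 0.2, -5, 0, 0, 0, 5], [0, 0.2, -5, 0, 0, 0, 5], [0, 0.2, -5, 0, 0, 0, 5], [0, 0.2, -5, 0, 0, 0, 5]]

```text
clock: 12.1
eef_pos: [0.5774, 0.1781, 0.1827]
tool_rot: [0.637, 0.771, -0.001, -0.002]
ft_force: [0.4, 0.5, -1.5]
grip_width: 0.0073
```

jog_arm:
  deltas:
    - [[0, 0.2, -5, 0, 0, 0, 5], [0, 0.2, -5, 0, 0, 0, 5], [0, 0.2, -5, 0, 0, 0, 5], [0, 0.2, -5, 0, 0, 0, 5], [0, 0.2, -5, 0, 0, 0, 5]]

```text
clock: 12.6
eef_pos: [0.5786, 0.1783, 0.21]
tool_rot: [0.637, 0.771, -0.001, -0.002]
ft_force: [0.1, -0.1, -2.0]
grip_width: 0.0065
```

jog_arm:
  deltas:
    - [[0, 0.2, -8, 0, 0, 0, 5], [0, 0.2, -8, 0, 0, 0, 5], [0, 0.2, -8, 0, 0, 0, 5], [0, 0.2, -8, 0, 0, 0, 5], [0, 0, -6, 0, 0, 0, 5]]

```text
clock: 13.1
eef_pos: [0.5797, 0.1784, 0.2516]
tool_rot: [0.637, 0.771, -0.001, -0.001]
ft_force: [0.6, 0.2, -1.2]
grip_width: 0.0068
```

jog_arm:
  deltas:
    - [[0, 0, 0, 0, 0, 0, 5], [0, 0, 0, 0, 0, 0, 5], [0, 0, 0, 0, 0, 0, 5]]

```text
clock: 13.4
eef_pos: [0.5802, 0.1786, 0.253]
tool_rot: [0.637, 0.771, 0.0, -0.001]
ft_force: [-0.7, -0.6, -1.1]
grip_width: 0.0073
```

```bash
python3 plan.py .576 .178 .24 10.9 1; python3 -c "
from h import *
snap('side','s8.png',(200,80,370,260),3)"
```

```text
t 13.4 pos [0.5802 0.1786 0.253 ] psi 10.9 w 0.007321885341119056 F [-0.7 -0.6 -1.1] T [-0.02 -0.   -0.06] q6 96.1
0.2,-4.2,13.0,-0.0,-0.1,0.0
```

View pics/s8.png

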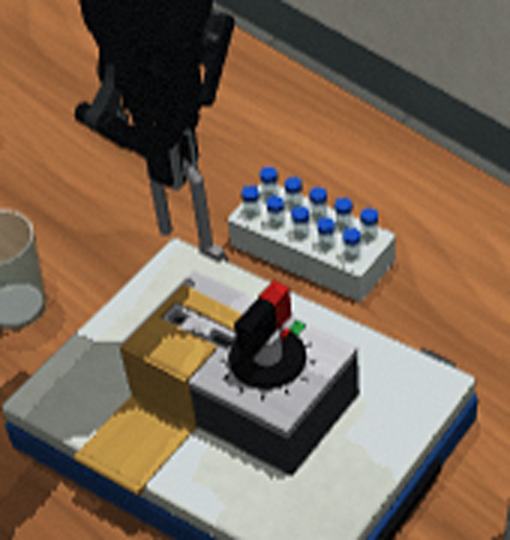

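The shackle hangs upright in the fingers with its feet at about (165,232) and (212,252), well clear of the empty slots at (180,315). The dial is still on green.

```bash
python3 -c "
from h import *
print('near foot pred z .192',proj('side',[.580+.0034,.1786-.0177,.192]),'seen',(200+208/3,80+250/3))
o=get_obs();print(abs(o['joint_vel']).max(),o['grip_width']);print(job_done())"
```

```text
near foot pred z .192 [269.55467737 164.66753179] seen (269.3333333333333, 163.33333333333331)
0.003886878548423465 0.0070295447081244605
the job is handed in; nothing more can be done
None
```

I opened the lock, drew the shackle straight up, and handed the job in at about 13.5 s with the shackle held upright above the lock. `job_done()` gave no verdict.

- **Dial:** I gripped the bar and turned it about 120° anticlockwise, from roughly 240° onto the green mark, then let go.
- **Shackle:** I pinched the crown with no noticeable side force and lifted it about 132 mm. The force never went above about 2 N.

**Last checks:**
- **Height:** the feet are at about z 0.19 m, some 80 mm above the top plate. The foot seen in the last picture was within about 1.5 pixels of where that height puts it.
- **Hold:** the grip reads 7 mm on the 9 mm bar, which is plausible because the pads also read about 1 mm low on the dial. The arm was still, and the shackle looked upright.
- **Dial and bystanders:** the dial still pointed at the green mark. The rack and the visible part of the beaker looked undisturbed in the last picture. The amber jar was outside that crop, so I did not check it again, but the arm never went near it.

**Checks that disagreed:** my first dial estimates read 5° and 19°, and an automatic outline fit was unusable. I trusted an overlay of the bar at 0°, and the shackle then came out freely, as it should at the green mark.

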